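# Gauge a salvaged rubber machine foot and sort it

## Task

Test the salvaged rubber machine foot with the hardness gauge: press the gauge straight and gently down on the middle of the rubber until its steel presser foot lies flat on it, hold it there steadily for a good second and take the reading; press the pin on nothing else. Set the gauge back upright in its stand, and put the foot in the red scrap bin if it reads over 60 (gone hard), or in the blue reuse bin if it reads less. Leave the other things on the bench where they are.

Things in the scene. Friction and masses are not known exactly. Their poses are not given: they have to be found in the camera images.
- gauge: Dial hardness gauge, 134 mm tall, 0.36 kg, upright in its stand. Origin: centre of the underside of its presser foot, z up. From the bottom: steel presser foot 30 mm across, 6 mm high; stem 20 mm across; dial case 58 mm across, 28 mm thick along x (dial faces the gauge's +x), 33 to 91 mm up; hand knob on top. Press with 10 to 20 N in all; over 30 N harms gauge and rubber.
- gauge_knob (a point): Middle of the black upright cylindrical hand knob by which the gauge is held, 115 mm above the gauge's origin; the knob is 32 mm across and reaches from 96 to 134 mm above the origin.
- gauge_tip (a point): Where the tip of the sprung pin stands at rest, 5 mm below the gauge's origin. The steel pin, 6 mm across, is pushed in by 0.5 to 1 N at first and 8 to 9 N when flush (1.6 N per mm). On rubber it also sinks in; when the presser foot then meets the rubber the force climbs steeply, tens of N per mm.
- gauge_needle (a joint): Black needle of the dial, rad clockwise from its stop: 0 = pin fully out, scale 0; 4.71 rad (270 degrees) = pin flush, scale 100; scale 60 is 2.83 rad, where the red band begins. Reads the hardness only while the presser foot lies flat on the rubber: 40 to 90, by the rubber.
- max_hand (a joint): Blue drag hand of the same dial, same scale in rad: the needle pushes it along and it stays at the highest reading of the run, about 1 point behind it. 0 at the start.
- stand: Fixed gauge stand, block 100 x 100 mm and 32 mm high with a round upright socket of 37 mm in the middle, 20 mm deep with a chamfered mouth. The presser foot rests on the socket's floor, 12 mm above the table, in which a 15 mm hole keeps the pin free. Origin: centre of the underside, z up.
- foot: Salvaged machine foot standing on the table, loose, 0.14 kg: black rubber disc 50 mm across on a steel washer 54 mm across and 3 mm high, flat rubber face up. Overall 23 to 31 mm high by wear; the height is not measured and must be felt. How hard the rubber is cannot be seen. Origin: centre of its underside, z up. The rubber can be gripped from 11 mm above the table upward.
- scrap_bin: Fixed open red plastic bin for scrap, outside 200 mm along its x, 160 mm along its y, 70 mm high, walls and floor 4 to 5 mm thick. Origin: centre of the underside, z up.
- reuse_bin: Fixed open blue plastic bin for parts to reuse, outside 200 mm along its x, 160 mm along its y, 70 mm high, walls and floor 4 to 5 mm thick. Origin: centre of the underside, z up.
- screwdriver: Loose screwdriver with yellow handle, lying beside the foot; to be left alone. Origin on its underside.
- heat_sink: Loose finned aluminium heat sink 60 x 50 x 30 mm; to be left alone. Origin: centre of its underside.
- yoke: Loose copper deflection coil, conical, 84 mm across at the foot and 46 mm high; to be left alone. Origin: centre of its underside.
Not all that is in view belongs to the job. Leave any pink or purple look-alike of the stand alone.

How it is judged:
By the outcome, as a careful person would: the job done as asked, in the order asked, and still so for the second after the job is handed in, with the robot touching nothing.
It also fails if it takes over 58 s, if anything falls off the work surface, if the arm or the gripper's body presses on something with over 40 N, if the wrist force passes 120 N, or if a joint passes its speed limit or range.

## Robot

A 6-joint arm with a two-finger parallel gripper is mounted at the origin on the work surface. World frame = base frame: x ahead of the robot, y to its left, z up, the work surface at z = 0. Lengths are in mm, angles in rad, forces in N, time in s.
With the tool pointing down it reaches from about 375 to 750 mm from the base axis. Payload 9 kg.
Tool frame: the origin (TCP) lies at the very end of the fingers, on their centre line; the grasp point (between the pads) lies env.pinch_z behind it (env.pinch_z is the distance from the TCP to the grasp point, in mm); z points along the fingers, x is the direction in which the jaws open and shut, and the axes are right-handed (so a half turn about z gives the same grasp; the last joint's range is limited). The gripper opens to 85 mm and grips with 20 to 120 N. Pads are 22 mm wide; open, the fingers measure 114 mm over their backs; the gripper's body (76 mm by 85 mm) begins 54 mm behind the grasp point. The pads swing forward as they close: fully open they stand 13 mm farther back than shut.
Start: joints at [1.066, 0.104, 0.097, 1.564, 0, 1.353], TCP at [169.735, 575.523, 231.331] pointing down, gripper open.
Joint ranges: [-2.99, 2.99], [-0.84, 1.86], [-1.1, 1.16], [-1.84, 2.11], [-1.51, 1.56], [-3.14, 3.14]. Speed limits (rad/s): [2.22, 2.22, 2.57, 3.14, 3.14, 3.14].

## Interface

Orientations are given as a unit quaternion [x, y, z, w].
In Python, from rig import env, cams, finder gives the robot as it stands.
- The arm moves only by the tool jog_arm, never from a script. Its argument "increments" is a list of rows, each a list of 7 numbers: the shift along the tool's x, y, z in m, then the turn, a rotation vector about the tool's x, y, z in degrees, then the finger opening in m, from 0 to 0.0854. In form: [[tx, ty, tz, wx, wy, wz, grip], ...]. A call has exactly 8 rows; each row is the pose to reach, as a shift and turn from the pose measured when the call began, along the tool's axes at that moment; what a row does not reach only later rows make up. A row lasts 1/12 s, in which the tool goes at most 41.7 mm and 7.16 degrees, less where a joint would pass 70% of its speed; a pose out of reach is approached as far as the arm can. A call with a gripper value outside its range is refused whole. The fingers move at their own pace and stop on an object; "squeeze" is the grip in N (left out, the last holds). Time passes only in rows, so rows that repeat a pose let the fingers close, or fill a call up. It gives the time, the measured TCP pose, the force and the opening at its end, in the units of the state.
- env.observe(): the state, without advancing time (a new reading comes with each control period).
- cams.read_camera(name): name is "side" or "top"; returns a dict with "frame" (420x560x3 uint8, red, green, blue), "K" (3x3 intrinsics, pixels), "eye" and "attitude" of the camera in the world. Camera axes: x right, y up, looking along -z (the intrinsics and any distortion apply to the point x, -y, -z); pixel columns grow to the right and rows downward; lengths in mm; the calibration is good to about 2 mm. A picture is of the moment at which its call begins. There is no depth.
- env.job_done(): hands the job in, once; it reports no verdict.
Trained networks look in the newest picture that a camera, given by its name, has taken for a name from the list of things; names that differ only in an ending like _2 or _b are one class to them, and where a whole thing is asked for, a point or a joint stands for the part that bears it (a point fixed in the world has none). Each returns a list of dicts, best first, with "confidence" (0 to 1); they miss things now and then, are a little off and sometimes report something else, mostly with a low value. They report only what shows in the picture. A call takes as long as a camera call. They do not tell look-alikes from the thing itself.
- finder.regions_of(target, camera): "region" (420x560 bool, what is visible of it) and "position" ([column, row] in pixels, amid what is visible of it).
- finder.pinpoint(target, camera): "position" ([column, row] in pixels: a listed point, or the origin of a listed thing).
The state is a dict: "clock": time; "qpos": joint angles; "joint_vel": joint speeds; "tau": joint torques, N m; "ee_pos": TCP position; "tool_rot": TCP orientation; "wrist_force": force on the tool from outside, world axes, zero at the start; "torque": the same for the moment, N m; "gripper_width": finger opening in mm.
Only numpy, scipy, OpenCV 4.12 (cv2) and the standard library are available. Lean on these libraries where they do the work, as an engineer would, in place of code of your own. Each camera call takes 0.05 s, during which the arm holds its last target.

## Working session

There is one attempt and no reset: what is moved stays moved. The work goes in short steps, Python scripts to look and compute and a tool call to move; the robot and the scene stay as the last step left them, time stands still between calls to the robot, and variables do not carry over. Pictures are saved under pics/ and viewed, and the job is handed in when it is done.

Besides the shell and the picture viewer there is one more tool, called after "Emit:" in YAML: its name, and indented under it one key for each argument. jog_arm: Moves the arm, as the interface text tells. Its arguments: {"type":"object","properties":{"increments":{"type":"array","items":{"type":"array","items":{"type":"number"}}},"squeeze":{"type":"number"}},"required":["increments"]}

```bash
ls; mkdir -p pics
python3 - <<'E'
from rig import env,cams,finder
import cv2,numpy as np
s=env.observe();print({k:np.round(v,3) for k,v in s.items()},env.pinch_z)
for c in("side","top"):
    r=cams.read_camera(c);cv2.imwrite(f"pics/{c}0.png",r["frame"][:,:,::-1]);print(c,r["K"],r["eye"],r["attitude"],[k for k in r])
    for t in["gauge","gauge_knob","stand","foot","scrap_bin","reuse_bin","screwdriver","heat_sink","yoke"]:
        print(t,[(np.round(d["position"],1),round(d["confidence"],2)) for d in finder.pinpoint(t,c)][:4])
E
```

```text
pics
{'clock': np.float64(0.0), 'qpos': array([ 1.066,  0.105,  0.096,  1.564, -0.   ,  1.353]), 'joint_vel': array([ 0.001, -0.001,  0.002, -0.002,  0.002, -0.001]), 'tau': array([-1.0000e-03, -5.5693e+01,  5.0365e+01,  1.7000e-02, -0.0000e+00,
       -0.0000e+00]), 'ee_pos': array([169.574, 575.187, 230.531]), 'tool_rot': array([ 0.801,  0.599, -0.001,  0.   ]), 'wrist_force': array([-0.191,  0.24 ,  0.26 ]), 'torque': array([ 0.029, -0.02 , -0.008]), 'gripper_width': np.float64(85.91)} 18.700000000000003
side [[542.35980718   0.         281.58501494]
 [  0.         542.35980718 208.36189175]
 [  0.           0.           1.        ]] [ 351.94714948 -835.84818568 1016.97376811] [ 0.35938795 -0.03970386 -0.12108335  0.92444726] ['frame', 'K', 'eye', 'attitude']
gauge [(array([318.2, 208.2]), 0.61)]
gauge_knob [(array([320.4, 176. ]), 0.65)]
stand [(array([199.3, 203.8]), 0.92), (array([301.1, 126.9]), 0.87), (array([320. , 212.9]), 0.74)]
foot [(array([318.6, 173.8]), 0.6), (array([236.7, 233.4]), 0.59)]
scrap_bin [(array([261.2, 359.6]), 0.6)]
reuse_bin [(array([211.5, 143.5]), 0.5
[... 231 characters left out ...]
 198.65422089]
 [  0.           0.           1.        ]] [ 344.51385662    3.8888982  1119.1936027 ] [-0.05643331  0.06936715  0.70921551 -0.69929739] ['frame', 'K', 'eye', 'attitude']
gauge [(array([260.6, 155.4]), 0.83)]
gauge_knob [(array([138.5, 237.8]), 0.33)]
stand [(array([136.4, 135.7]), 0.74), (array([260.3, 156.5]), 0.7), (array([214.7, 266.3]), 0.59)]
foot [(array([273.1, 239.2]), 0.86), (array([256. , 139.6]), 0.46)]
scrap_bin [(array([400.2, 240.9]), 0.95)]
reuse_bin [(array([135.7, 241.5]), 0.9)]
screwdriver [(array([329.6, 229.1]), 0.94)]
heat_sink [(array([345.8, 150.8]), 0.9), (array([135. , 240.4]), 0.18)]
yoke [(array([202.2, 155.2]), 0.81), (array([259.6, 156.9]), 0.35)]
```

View pics/side0.png

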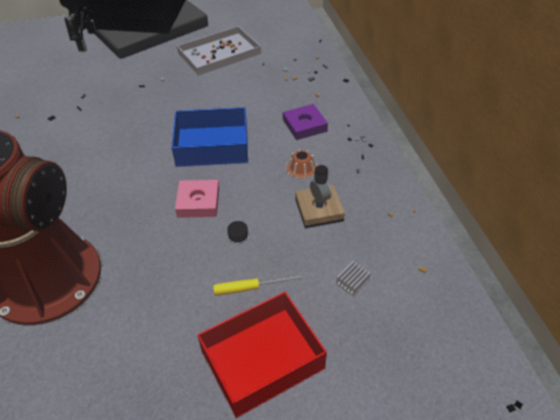

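View pics/top0.png

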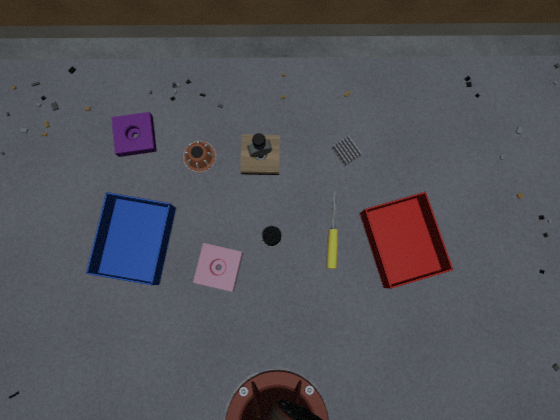

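The top view shows:
- Wooden stand with gauge at (260,155). Its look-alikes are pink at (217,267) and purple at (134,134).
- Foot at (272,236), with no other black disc nearby; the knob at (259,141) could be mistaken for it.
- Red bin at (405,240) and blue bin at (132,240).
- Screwdriver at (333,240), heat sink at (346,151) and yoke at (200,156).

I choose the gauge in the wooden stand.

```bash
cat > h.py <<'E'
from rig import env,cams,finder
import cv2,numpy as np
from scipy.spatial.transform import Rotation as R
from scipy.optimize import least_squares
def ray(r,uv):
    d=np.linalg.inv(r["K"])@[uv[0],uv[1],1]; return R.from_quat(r["attitude"]).apply([d[0],-d[1],-d[2]])
def onz(r,uv,z):
    d=ray(r,uv);e=np.array(r["eye"]);return e+d*(z-e[2])/d[2]
def proj(r,p):
    c=R.from_quat(r["attitude"]).inv().apply(np.array(p)-r["eye"]);q=r["K"]@[c[0],-c[1],-c[2]];return q[:2]/q[2]
def tri(rs,uvs):
    A=0;b=0
    for r,uv in zip(rs,uvs):
        d=ray(r,uv);d/=np.linalg.norm(d);M=np.eye(3)-np.outer(d,d);A=A+M;b=b+M@r["eye"]
    return np.linalg.solve(A,b)
def crop(r,c,w,h,s,name):
    f=r["frame"];u,v=int(c[0]),int(c[1]);u0=max(u-w//2,0);v0=max(v-h//2,0)
    g=f[v0:v0+h,u0:u0+w];g=cv2.resize(g,None,fx=s,fy=s,interpolation=cv2.INTER_CUBIC);cv2.imwrite(f"pics/{name}.png",np.clip(g[:,:,::-1]*1.6,0,255).astype(np.uint8));return u0,v0
def base(t,c,name=None):
    return [(np.round(d["position"],1),round(d["confidence"],2)) for d in getattr(finder,t)(name,c)]
E
python3 - <<'E'
from h import *
S=cams.read_camera("side");T=cams.read_camera("top")
print("origin proj",proj(T,[0,0,0]),proj(S,[0,0,0]))
crop(T,(260,152),60,60,10,"gT0");crop(S,(320,195),70,80,7,"gS0")
for t in["gauge","gauge_knob","stand","foot"]:
    print(t,base("regions_of","top",t),base("regions_of","side",t))
print("stand top",onz(T,(260.5,156),0),onz(S,(320,212.9),0))
print("foot",onz(T,(272,236),27),onz(S,(237,230),27))
print("gauge",onz(T,(260.6,155.4),12),onz(S,(318.2,208.2),12))
m=[d for d in finder.regions_of("foot","top")]
for d in m: ys,xs=np.nonzero(d["region"]);print(xs.min(),xs.max(),ys.min(),ys.max(),d["confidence"])
# wooden mask
for r,n in((T,"top"),(S,"side")):
    hsv=cv2.cvtColor(r["frame"],cv2.COLOR_RGB2HSV)
    for nm,lo,hi in(("blue",(105,120,40),(130,255,255)),("red",(0,200,60),(6,255,255))):
        k=cv2.inRange(hsv,lo,hi);n_,l,st,ce=cv2.connectedComponentsWithStats(k);i=1+np.argmax(st[1:,4]);
        pts=np.argwhere(l==i)[:,::-1].astype(np.float32);b=cv2.boxPoints(cv2.minAreaRect(pts));print(n,nm,st[i],[np.round(onz(r,q,70)[:2]) for q in b])
E
```

```text
origin proj [275.82002174 423.15470505] [ 46.79966108 277.7315051 ]
gauge [(array([258. , 147.9]), 0.89)] [(array([318.5, 188.8]), 0.97), (array([261.2, 350.8]), 0.26)]
gauge_knob [(array([257.6, 143.7]), 0.85)] [(array([319.4, 185.3]), 0.96)]
stand [(array([259.9, 161.6]), 0.9), (array([133.7, 131.8]), 0.64), (array([214.1, 263.4]), 0.59)] [(array([305.2, 121.9]), 0.83), (array([197.6, 199.7]), 0.81), (array([316.8, 213.1]), 0.76)]
foot [(array([272.1, 237.3]), 0.87)] [(array([232.3, 231.7]), 0.57)]
stand top [661.91842357  31.55976785   0.        ] [ 6.62218574e+02  2.53774801e+01 -1.13686838e-13]
foot [445.89419357   3.59854319  27.        ] [446.64543713   2.42801039  27.        ]
gauge [660.14727526  30.98724996  12.        ] [658.93493166  31.5233955   12.        ]
261 281 227 246 0.87
top blue [  86  192   90   93 5874] [array([361., 446.]), array([564., 413.]), array([522., 236.]), array([321., 274.])]
top red [378 205   5   3   6] [array([ 512., -258.]), array([ 516., -259.]), array([ 513., -268.]), array([ 509., -267.])]
side blue [ 172  107   75   59 3983] [array([347., 451.]), array([556., 411.]), array([515., 184.]), array([327., 221.])]
side red [ 200  310  125  106 6314] [array([ 317., -285.]), array([ 527., -231.]), array([ 547., -412.]), array([ 357., -451.])]
```

View pics/gT0.png

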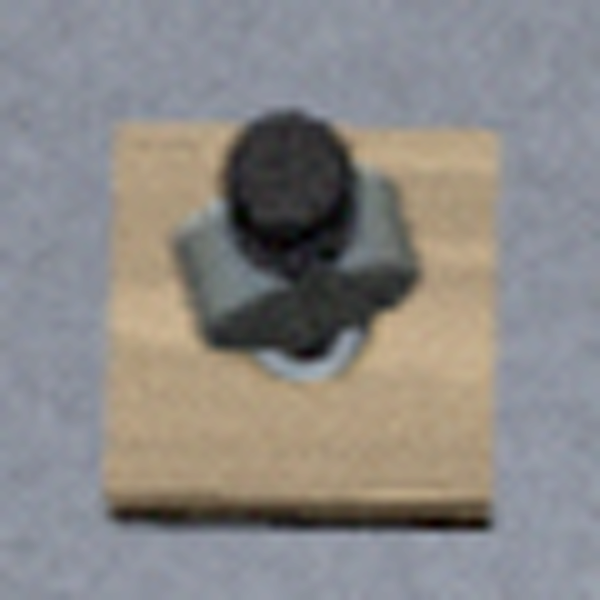

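View pics/gS0.png

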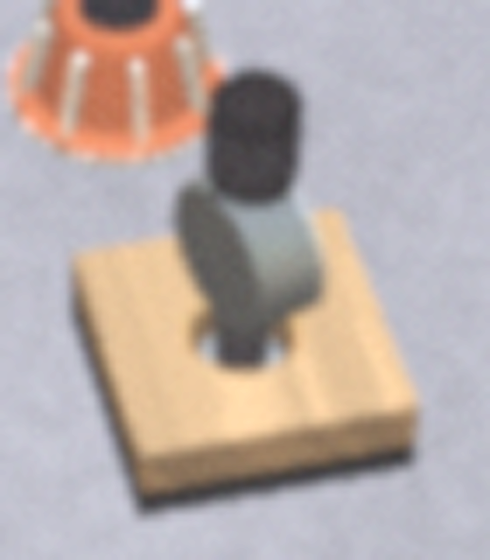

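The crops show the gauge upright in the wooden stand. Its dial faces the robot, turned slightly to −y. The knob top is at about (259,138.5) in the top view and (321.7,169) in the side view.

Run:
```python
from h import *
S=cams.read_camera("side");T=cams.read_camera("top")
print("stand",onz(T,(260.1,153.2),32),onz(S,(319.7,202.9),32))
print("knobtop",onz(T,(259,138.5),146),onz(S,(321.7,169),146),tri([T,S],[(259,138.5),(321.7,169)]))
print(proj(T,[660,31,146]),proj(S,[660,31,146]))
# foot dark
crop(T,(272,236),40,40,14,"fT0");crop(S,(237,231),40,40,14,"fS0")
for r,c in((T,(272,236)),(S,(237,231))):
    g=r["frame"].max(axis=2);m=np.zeros(g.shape,bool);m[c[1]-20:c[1]+20,c[0]-20:c[0]+20]=1
    ys,xs=np.nonzero((g<40)&m);print(xs.mean(),ys.mean(),xs.min(),xs.max(),ys.min(),ys.max())
b=env.observe();q=R.from_quat(b["tool_rot"]);print(q.as_matrix().round(3))
```

```text
stand [660.35290837  31.74582979  32.        ] [661.67835591  30.28057726  32.        ]
knobtop [662.7622568   31.12084447 146.        ] [662.41699092  31.68560912 146.        ] [662.37526007  31.10671254 146.62957393]
[259.06027995 139.63666869] [320.79476834 169.38720928]
271.4542253521127 235.5387323943662 263 280 226 245
243.5 237.0 242 245 235 239
[[ 0.283  0.959  0.   ]
 [ 0.959 -0.283  0.   ]
 [ 0.     0.    -1.   ]]
```

View pics/fT0.png

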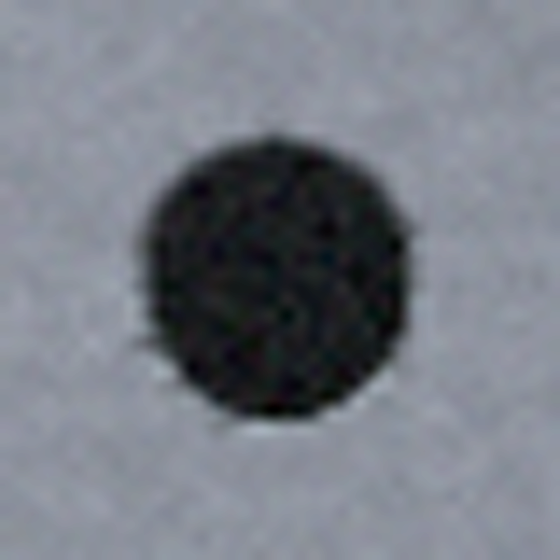

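View pics/fS0.png

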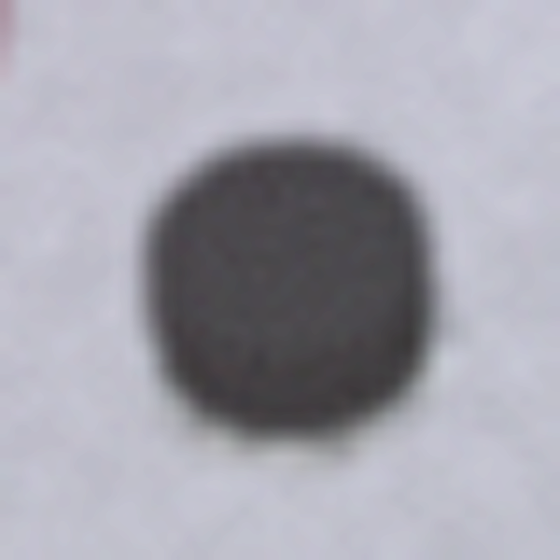

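```bash
cat >> h.py <<'E'
def go(p,yaw=None,Rt=None):
    s=env.observe();q=R.from_quat(s["tool_rot"])
    if Rt is None:
        a=np.radians(yaw);Rt=R.from_matrix(np.column_stack([[np.cos(a),np.sin(a),0],[np.sin(a),-np.cos(a),0],[0,0,-1]]))
    d=q.inv().apply(np.array(p)-s["ee_pos"])/1000
    w=(q.inv()*Rt).as_rotvec(degrees=True)
    print("shift",d.round(4),"turn",w.round(2),"t",round(float(s["clock"]),2),"pos",s["ee_pos"].round(1),"F",s["wrist_force"].round(2),"n",round(np.linalg.norm(d)/.0417,1),"grip",round(float(s["gripper_width"]),1))
def yaw():
    x=R.from_quat(env.observe()["tool_rot"]).apply([1,0,0]);return np.degrees(np.arctan2(x[1],x[0]))
E
python3 -c "
from h import *
go([661.5,31.3,235],108)"
```

```text
shift [-0.3829  0.6256 -0.0037] turn [  0.    -0.   -34.43] t 1.65 pos [169.7 575.5 231.3] F [-0.47  0.04  0.54] n 17.6 grip 85.2
```

Emit:
jog_arm:
  increments:
    - [-0.383, 0.626, -0.004, 0, 0, -34.4, 0.085]
    - [-0.383, 0.626, -0.004, 0, 0, -34.4, 0.085]
    - [-0.383, 0.626, -0.004, 0, 0, -34.4, 0.085]
    - [-0.383, 0.626, -0.004, 0, 0, -34.4, 0.085]
    - [-0.383, 0.626, -0.004, 0, 0, -34.4, 0.085]
    - [-0.383, 0.626, -0.004, 0, 0, -34.4, 0.085]
    - [-0.383, 0.626, -0.004, 0, 0, -34.4, 0.085]
    - [-0.383, 0.626, -0.004, 0, 0, -34.4, 0.085]
  squeeze: 80

```text
clock: 2.32
ee_pos: [382.6, 340.1, 233.4]
tool_rot: [0.588, 0.809, 0.0, 0.0]
wrist_force: [0.8, -0.3, 0.5]
gripper_width: 85.0
```

```bash
python3 -c "
from h import *
go([661.5,31.3,200],108)"
```

```text
shift [-0.3799  0.1697  0.0335] turn [ 0.05 -0.01  0.  ] t 2.32 pos [382.6 340.1 233.4] F [ 0.81 -0.26  0.46] n 10.0 grip 85.0
```

Emit:
jog_arm:
  increments:
    - [-0.38, 0.17, 0.03, 0, 0, 0, 0.085]
    - [-0.38, 0.17, 0.03, 0, 0, 0, 0.085]
    - [-0.38, 0.17, 0.03, 0, 0, 0, 0.085]
    - [-0.38, 0.17, 0.03, 0, 0, 0, 0.085]
    - [-0.38, 0.17, 0.03, 0, 0, 0, 0.085]
    - [-0.38, 0.17, 0.03, 0, 0, 0, 0.085]
    - [-0.38, 0.17, 0.03, 0, 0, 0, 0.085]
    - [-0.38, 0.17, 0.03, 0, 0, 0, 0.085]

```text
clock: 2.98
ee_pos: [605.6, 92.9, 209.4]
tool_rot: [0.588, 0.809, 0.0, 0.0]
wrist_force: [0.6, -0.0, 0.2]
gripper_width: 84.9
```

```bash
python3 -c "
from h import *
go([661.5,31.3,180],108)"
```

```text
shift [-0.0759  0.0341  0.0295] turn [ 0.06 -0.01 -0.01] t 2.98 pos [605.6  92.9 209.4] F [ 0.61 -0.04  0.15] n 2.1 grip 84.9
```

Emit:
jog_arm:
  increments:
    - [-0.076, 0.034, 0.01, 0, 0, 0, 0.085]
    - [-0.076, 0.034, 0.01, 0, 0, 0, 0.085]
    - [-0.076, 0.034, 0.02, 0, 0, 0, 0.085]
    - [-0.076, 0.034, 0.03, 0, 0, 0, 0.085]
    - [-0.076, 0.034, 0.05, 0, 0, 0, 0.085]
    - [-0.076, 0.034, 0.07, 0, 0, 0, 0.085]
    - [-0.076, 0.034, 0.08, 0, 0, 0, 0.085]
    - [-0.076, 0.034, 0.08, 0, 0, 0, 0.085]

```text
clock: 3.65
ee_pos: [659.3, 32.5, 126.6]
tool_rot: [0.587, 0.809, -0.0, -0.002]
wrist_force: [-0.4, -0.2, -0.6]
gripper_width: 85.3
```

Run:
```python
from h import *
go([661.5,31.3,113],108)
S=cams.read_camera("side");T=cams.read_camera("top")
crop(T,(259,150),60,60,10,"gT1");crop(S,(320,185),80,80,7,"gS1")
```

```text
shift [-0.0018  0.0018  0.0136] turn [-0.16 -0.13  0.05] t 3.65 pos [659.3  32.5 126.6] F [-0.41 -0.2  -0.6 ] n 0.3 grip 85.3
```

View pics/gS1.png

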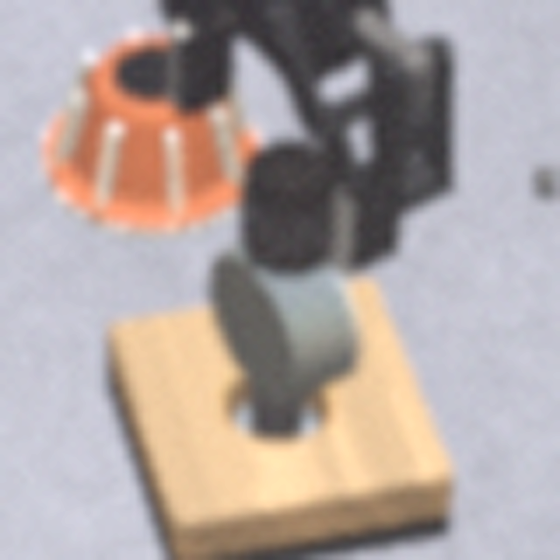

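The gripper straddles the knob cleanly, with the case below it. I'll descend and close.

Emit:
jog_arm:
  increments:
    - [-0.002, 0.002, 0.007, 0, 0, 0, 0.085]
    - [-0.002, 0.002, 0.013, 0, 0, 0, 0.085]
    - [-0.002, 0.002, 0.013, 0, 0, 0, 0.06]
    - [-0.002, 0.002, 0.013, 0, 0, 0, 0.04]
    - [-0.002, 0.002, 0.013, 0, 0, 0, 0.025]
    - [-0.002, 0.002, 0.013, 0, 0, 0, 0.025]
    - [-0.002, 0.002, 0.013, 0, 0, 0, 0.025]
    - [-0.002, 0.002, 0.013, 0, 0, 0, 0.025]
  squeeze: 80

```text
clock: 4.42
ee_pos: [663.9, 30.8, 117.8]
tool_rot: [0.587, 0.809, 0.001, 0.001]
wrist_force: [0.2, 0.9, 2.9]
gripper_width: 29.9
```

Run:
```python
from h import *
go([661.5,31.3,113],108)
```

```text
shift [ 0.0012 -0.0022  0.0048] turn [ 0.12 -0.01  0.04] t 4.42 pos [663.9  30.8 117.8] F [0.22 0.94 2.94] n 0.1 grip 29.9
```

Emit:
jog_arm:
  increments:
    - [0, 0, 0, 0, 0, 0, 0.025]
    - [0, 0, 0, 0, 0, 0, 0.025]
    - [0, 0, 0, 0, 0, 0, 0.025]
    - [0, 0, 0, 0, 0, 0, 0.025]
    - [0, 0, 0, 0, 0, 0, 0.025]
    - [0, 0, 0, 0, 0, 0, 0.025]
    - [0, 0, 0, 0, 0, 0, 0.025]
    - [0, 0, 0, 0, 0, 0, 0.025]

```text
clock: 5.08
ee_pos: [663.9, 30.8, 117.9]
tool_rot: [0.587, 0.809, 0.001, 0.001]
wrist_force: [-0.8, 0.8, 1.1]
gripper_width: 29.4
```

Run:
```python
from h import *
go([661.5,31.3,113],108)
S=cams.read_camera("side")
crop(S,(320,185),80,80,7,"gS2")
```

```text
shift [ 0.0012 -0.0022  0.0049] turn [ 0.13 -0.01  0.05] t 5.08 pos [663.9  30.8 117.9] F [-0.76  0.85  1.14] n 0.1 grip 29.4
```

View pics/gS2.png

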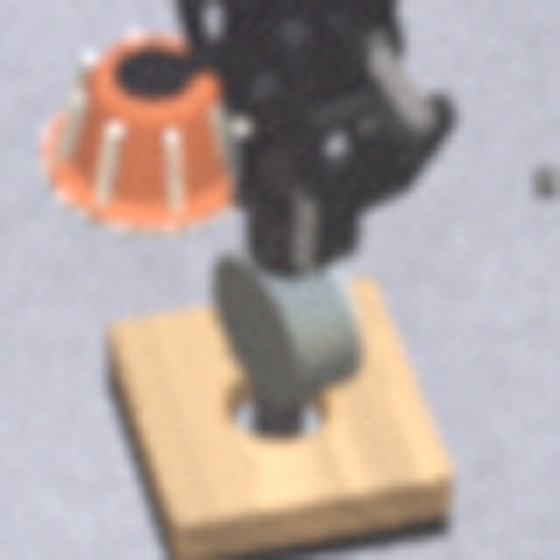

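The grip looks sound with the gauge upright. I'll lift it straight up.

Emit:
jog_arm:
  increments:
    - [0, 0, -0.004, 0, 0, 0, 0.025]
    - [0, 0, -0.012, 0, 0, 0, 0.025]
    - [0, 0, -0.022, 0, 0, 0, 0.025]
    - [0, 0, -0.035, 0, 0, 0, 0.025]
    - [0, 0, -0.05, 0, 0, 0, 0.025]
    - [0, 0, -0.06, 0, 0, 0, 0.025]
    - [0, 0, -0.06, 0, 0, 0, 0.025]
    - [0, 0, -0.06, 0, 0, 0, 0.025]

```text
clock: 5.8
ee_pos: [664.4, 30.7, 179.0]
tool_rot: [0.587, 0.809, 0.001, 0.001]
wrist_force: [-0.2, -0.5, -4.1]
gripper_width: 29.6
```

Run:
```python
from h import *
go([446.5,3,165],180)
```

```text
shift [ 0.0412 -0.2158  0.0131] turn [  0.16   0.17 -71.96] t 5.8 pos [664.4  30.7 179. ] F [-0.21 -0.45 -4.06] n 5.3 grip 29.6
```

Emit:
jog_arm:
  increments:
    - [0.04, -0.216, 0.01, 0, 0, -72, 0.025]
    - [0.04, -0.216, 0.01, 0, 0, -72, 0.025]
    - [0.04, -0.216, 0.01, 0, 0, -72, 0.025]
    - [0.04, -0.216, 0.01, 0, 0, -72, 0.025]
    - [0.04, -0.216, 0.01, 0, 0, -72, 0.025]
    - [0.04, -0.216, 0.01, 0, 0, -72, 0.025]
    - [0.04, -0.216, 0.01, 0, 0, -72, 0.025]
    - [0.04, -0.216, 0.01, 0, 0, -72, 0.025]

```text
clock: 6.47
ee_pos: [445.7, 1.8, 167.5]
tool_rot: [0.127, 0.992, 0.0, 0.002]
wrist_force: [0.1, -0.3, -3.5]
gripper_width: 29.7
```

Run:
```python
from h import *
go([446.5,3,155],180)
```

```text
shift [-0.0005  0.0014  0.0125] turn [  0.04   0.2  -14.57] t 6.47 pos [445.7   1.8 167.5] F [ 0.1  -0.28 -3.51] n 0.3 grip 29.7
```

Emit:
jog_arm:
  increments:
    - [-0.001, 0.001, 0.006, 0, 0.2, -14.5, 0.025]
    - [-0.001, 0.001, 0.012, 0, 0.2, -14.5, 0.025]
    - [-0.001, 0.001, 0.012, 0, 0.2, -14.5, 0.025]
    - [-0.001, 0.001, 0.012, 0, 0.2, -14.5, 0.025]
    - [-0.001, 0.001, 0.012, 0, 0.2, -14.5, 0.025]
    - [-0.001, 0.001, 0.012, 0, 0.2, -14.5, 0.025]
    - [-0.001, 0.001, 0.012, 0, 0.2, -14.5, 0.025]
    - [-0.001, 0.001, 0.012, 0, 0.2, -14.5, 0.025]

```text
clock: 7.13
ee_pos: [447.0, 2.4, 155.7]
tool_rot: [0.001, 1.0, 0.0, 0.0]
wrist_force: [0.3, 0.3, -3.0]
gripper_width: 29.7
```

Run:
```python
from h import *
go([446.5,3,155],180)
S=cams.read_camera("side")
print(crop(S,(240,210),80,80,7,"gS3"))
for t in["gauge","gauge_knob","gauge_tip","foot","gauge_needle"]:print(t,base("pinpoint","side",t))
g=env.observe()["ee_pos"]
print(proj(S,g+[0,0,-105.9]),proj(S,[446.5,3,27]))
```

```text
shift [0.0005 0.0006 0.0007] turn [ 0.04  0.02 -0.15] t 7.13 pos [447.    2.4 155.7] F [ 0.32  0.31 -2.98] n 0.0 grip 29.7
(200, 170)
gauge [(array([233.3, 223. ]), 0.61)]
gauge_knob [(array([232. , 190.9]), 0.78), (array([256.9, 282.7]), 0.7)]
gauge_tip [(array([237.9, 224.7]), 0.65)]
foot [(array([234.2, 232. ]), 0.69)]Traceback (most recent call last):
  File "<stdin>", line 5, in <module>
  File "h.py", line 20, in base
    return [(np.round(d["position"],1),round(d["confidence"],2)) for d in getattr(finder,t)(name,c)]
                                                                          ~~~~~~~~~~~~~~~~~^^^^^^^^
ValueError: it knows: foot, gauge, gauge_knob, gauge_tip, heat_sink, reuse_bin, scrap_bin, screwdriver, stand, yoke
```

View pics/gS3.png

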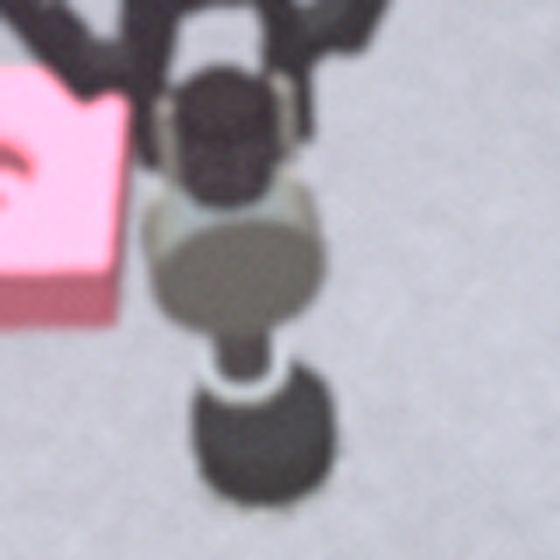

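The dial now faces the side camera, but the needle is too small to read from here. I'll check the alignment by projection.

Run:
```python
from h import *
S=cams.read_camera("side");T=cams.read_camera("top")
g=env.observe()["ee_pos"]; o=g+[0,0,-105.9]
f=lambda r,p,o0:((proj(r,p)-o0)*7).round(0)
print("pres bottom",f(S,o,(200,170)),"pres top",f(S,o+[0,0,6],(200,170)),"knobtop",f(S,o+[0,0,134],(200,170)),"case ctr front",f(S,o+[0,-14,62],(200,170)))
print("foot top",[f(S,[446.5,3,h],(200,170)) for h in(23,27,31)],"side edges",f(S,[446.5-25,3,15],(200,170)),f(S,[446.5+25,3,15],(200,170)))
print("front bottom washer",f(S,[446.5,3-27,0],(200,170)))
# foot ring of crop projections overlay
im=S["frame"].copy()
im=cv2.resize(im[170:250,200:280],None,fx=7,fy=7,interpolation=cv2.INTER_CUBIC)
im=np.clip(im*1.6,0,255).astype(np.uint8)
def ring(c,r,col):
    P=np.array([f(S,np.array(c)+[r*np.cos(a),r*np.sin(a),0],(200,170))+3 for a in np.linspace(0,6.28,60)]).astype(np.int32)
    cv2.polylines(im,[P],True,col,1)
ring([446.5,3,0],27,(255,0,0));ring([446.5,3,3],27,(255,0,0));ring([446.5,3,27],25,(255,255,0))
ring(o,15,(0,255,0));ring(o+[0,0,6],15,(0,255,0));ring(o+[0,0,134],16,(0,255,255));ring(o+[0,0,96],16,(0,255,255))
cv2.imwrite("pics/ov3.png",im[:,:,::-1])
```

```text
pres bottom [255. 377.] pres top [253. 365.] knobtop [222.  95.] case ctr front [249. 283.]
foot top [array([259., 426.]), array([258., 419.]), array([257., 411.])] side edges [189. 456.] [332. 427.]
front bottom washer [280. 528.]
```

View pics/ov3.png

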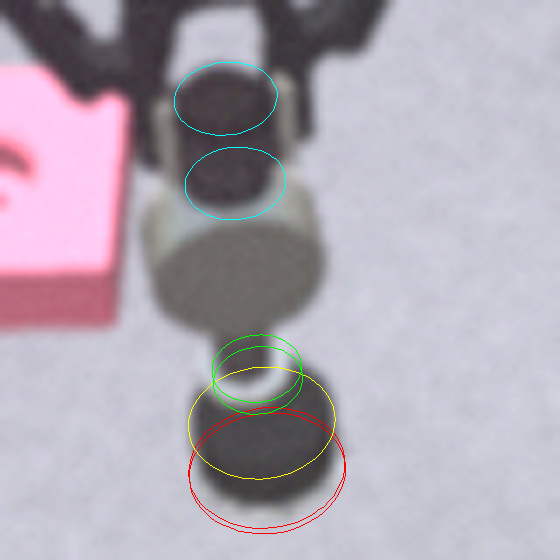

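Run:
```python
from h import *
go([448.2,4.5,143],180)
```

```text
shift [-0.0013  0.002   0.0124] turn [ 0.05 -0.   -0.09] t 7.48 pos [446.9   2.5 155.4] F [-1.15 -0.97 -3.39] n 0.3 grip 29.4
```

Emit:
jog_arm:
  increments:
    - [-0.0013, 0.002, 0.003, 0, 0, 0, 0.025]
    - [-0.0013, 0.002, 0.006, 0, 0, 0, 0.025]
    - [-0.0013, 0.002, 0.009, 0, 0, 0, 0.025]
    - [-0.0013, 0.002, 0.0124, 0, 0, 0, 0.025]
    - [-0.0013, 0.002, 0.0124, 0, 0, 0, 0.025]
    - [-0.0013, 0.002, 0.0124, 0, 0, 0, 0.025]
    - [-0.0013, 0.002, 0.0124, 0, 0, 0, 0.025]
    - [-0.0013, 0.002, 0.0124, 0, 0, 0, 0.025]

```text
clock: 8.15
ee_pos: [448.3, 4.4, 143.2]
tool_rot: [0.001, 1.0, 0.0, 0.0]
wrist_force: [-0.0, -0.2, -2.7]
gripper_width: 29.5
```

Run:
```python
from h import *
go([448.2,4.5,141],180)
S=cams.read_camera("side")
g=env.observe()["ee_pos"]+[-2,2,0]; o=g+[0,0,-105.9]
im=cv2.resize(S["frame"][170:250,200:280],None,fx=7,fy=7,interpolation=cv2.INTER_CUBIC)
im=np.clip(im*1.6,0,255).astype(np.uint8)
def ring(c,r,col):
    P=np.array([(proj(S,np.array(c)+[r*np.cos(a),r*np.sin(a),0])-[200,170])*7+3 for a in np.linspace(0,6.28,60)]).astype(np.int32)
    cv2.polylines(im,[P],True,col,1)
F=[446.2,6.5,0]
for z,r in((3,25),(27,25)): ring(np.array(F)+[0,0,z],r,(255,255,0))
ring(o,15,(0,255,0));ring(o+[0,0,6],15,(0,255,0));ring(o+[0,0,134],16,(0,255,255));ring(o+[0,0,96],16,(0,255,255))
cv2.imwrite("pics/ov4.png",im[:,:,::-1])
```

```text
shift [0.0001 0.     0.0022] turn [ 0.04  0.02 -0.09] t 8.15 pos [448.3   4.4 143.2] F [-0.02 -0.16 -2.71] n 0.1 grip 29.5
```

View pics/ov4.png

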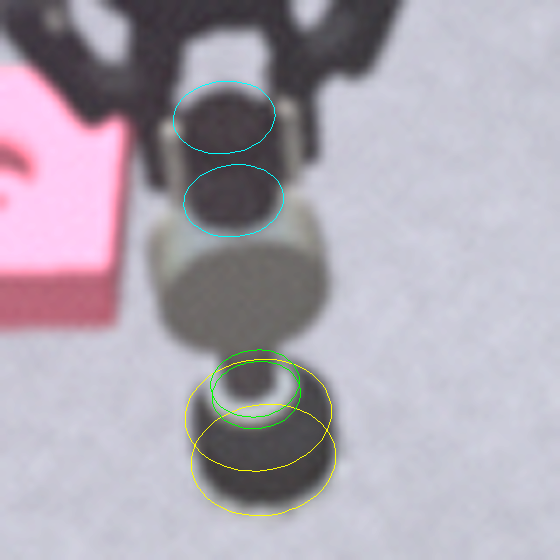

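Presser and foot are aligned to about 1–2 mm. I'll descend gently from here.

Emit:
jog_arm:
  increments:
    - [-0.0005, 0, 0.0005, 0, 0, 0, 0.025]
    - [-0.0007, 0, 0.001, 0, 0, 0, 0.025]
    - [-0.0007, 0, 0.0015, 0, 0, 0, 0.025]
    - [-0.0007, 0, 0.002, 0, 0, 0, 0.025]
    - [-0.0007, 0, 0.0027, 0, 0, 0, 0.025]
    - [-0.0007, 0, 0.0034, 0, 0, 0, 0.025]
    - [-0.0007, 0, 0.004, 0, 0, 0, 0.025]
    - [-0.0007, 0, 0.004, 0, 0, 0, 0.025]

```text
clock: 8.87
ee_pos: [448.9, 4.5, 139.1]
tool_rot: [0.001, 1.0, 0.0, 0.0]
wrist_force: [-0.3, 0.1, -3.8]
gripper_width: 29.5
```

Run:
```python
from h import *
go([449,4.5,135],180)
```

```text
shift [-0.0001  0.      0.0041] turn [ 0.04  0.   -0.09] t 8.87 pos [448.9   4.5 139.1] F [-0.28  0.07 -3.79] n 0.1 grip 29.5
```

Emit:
jog_arm:
  increments:
    - [0, 0, 0.0005, 0, 0, 0, 0.025]
    - [0, 0, 0.001, 0, 0, 0, 0.025]
    - [0, 0, 0.0015, 0, 0, 0, 0.025]
    - [0, 0, 0.002, 0, 0, 0, 0.025]
    - [0, 0, 0.0025, 0, 0, 0, 0.025]
    - [0, 0, 0.003, 0, 0, 0, 0.025]
    - [0, 0, 0.003, 0, 0, 0, 0.025]
    - [0, 0, 0.003, 0, 0, 0, 0.025]

```text
clock: 9.53
ee_pos: [449.0, 4.5, 136.2]
tool_rot: [0.001, 1.0, 0.0, 0.0]
wrist_force: [0.4, -0.2, -1.4]
gripper_width: 29.7
```

Run:
```python
from h import *
go([449,4.5,135],180)
```

```text
shift [-0.      0.      0.0012] turn [ 0.04  0.02 -0.09] t 9.53 pos [449.    4.5 136.2] F [ 0.43 -0.19 -1.43] n 0.0 grip 29.7
```

Emit:
jog_arm:
  increments:
    - [0, 0, 0.0005, 0, 0, 0, 0.025]
    - [0, 0, 0.001, 0, 0, 0, 0.025]
    - [0, 0, 0.0015, 0, 0, 0, 0.025]
    - [0, 0, 0.002, 0, 0, 0, 0.025]
    - [0, 0, 0.002, 0, 0, 0, 0.025]
    - [0, 0, 0.002, 0, 0, 0, 0.025]
    - [0, 0, 0.002, 0, 0, 0, 0.025]
    - [0, 0, 0.002, 0, 0, 0, 0.025]

```text
clock: 10.2
ee_pos: [449.0, 4.4, 134.2]
tool_rot: [0.001, 1.0, 0.0, 0.0]
wrist_force: [-0.8, -0.2, -0.1]
gripper_width: 29.4
```

Run:
```python
from h import *
go([449,4.5,135],180)
```

```text
shift [ 0.      0.0001 -0.0008] turn [ 0.04  0.02 -0.09] t 10.2 pos [449.    4.4 134.2] F [-0.78 -0.18 -0.1 ] n 0.0 grip 29.4
```

Emit:
jog_arm:
  increments:
    - [0, 0, 0.0003, 0, 0, 0, 0.025]
    - [0, 0, 0.0006, 0, 0, 0, 0.025]
    - [0, 0, 0.0009, 0, 0, 0, 0.025]
    - [0, 0, 0.0012, 0, 0, 0, 0.025]
    - [0, 0, 0.0012, 0, 0, 0, 0.025]
    - [0, 0, 0.0012, 0, 0, 0, 0.025]
    - [0, 0, 0.0012, 0, 0, 0, 0.025]
    - [0, 0, 0.0012, 0, 0, 0, 0.025]

```text
clock: 10.87
ee_pos: [449.2, 4.4, 133.6]
tool_rot: [0.001, 1.0, 0.0, 0.0]
wrist_force: [-1.7, 0.4, 4.9]
gripper_width: 29.5
```

Run:
```python
from h import *
go([449,4.5,135],180)
```

```text
shift [ 0.0002  0.0001 -0.0014] turn [ 0.02  0.05 -0.09] t 10.87 pos [449.2   4.4 133.6] F [-1.73  0.4   4.87] n 0.0 grip 29.5
```

Emit:
jog_arm:
  increments:
    - [0, 0, 0.0007, 0, 0, 0, 0.025]
    - [0, 0, 0.0009, 0, 0, 0, 0.025]
    - [0, 0, 0.0011, 0, 0, 0, 0.025]
    - [0, 0, 0.0012, 0, 0, 0, 0.025]
    - [0, 0, 0.0012, 0, 0, 0, 0.025]
    - [0, 0, 0.0012, 0, 0, 0, 0.025]
    - [0, 0, 0.0012, 0, 0, 0, 0.025]
    - [0, 0, 0.0012, 0, 0, 0, 0.025]

```text
clock: 11.53
ee_pos: [449.4, 4.2, 133.5]
tool_rot: [0.001, 1.0, -0.0, 0.001]
wrist_force: [-3.4, 0.0, 10.0]
gripper_width: 29.5
```

Run:
```python
from h import *
go([449,4.5,135],180)
```

```text
shift [ 0.0004  0.0003 -0.0015] turn [-0.01  0.1  -0.09] t 11.53 pos [449.4   4.2 133.5] F [-3.41  0.04  9.96] n 0.0 grip 29.5
```

About 13 N above the baseline and sitting flat. I'll hold it there steadily.

Emit:
jog_arm:
  increments:
    - [0.0002, 0.0001, 0.0011, 0, 0, 0, 0.025]
    - [0.0002, 0.0001, 0.0011, 0, 0, 0, 0.025]
    - [0.0002, 0.0001, 0.0011, 0, 0, 0, 0.025]
    - [0.0002, 0.0001, 0.0011, 0, 0, 0, 0.025]
    - [0.0002, 0.0001, 0.0011, 0, 0, 0, 0.025]
    - [0.0002, 0.0001, 0.0011, 0, 0, 0, 0.025]
    - [0.0002, 0.0001, 0.0011, 0, 0, 0, 0.025]
    - [0.0002, 0.0001, 0.0011, 0, 0, 0, 0.025]

```text
clock: 12.2
ee_pos: [449.3, 4.2, 133.5]
tool_rot: [0.001, 1.0, -0.0, 0.001]
wrist_force: [-4.2, -0.4, 10.3]
gripper_width: 29.7
```

Run:
```python
from h import *
go([449,4.5,135],180)
```

```text
shift [ 0.0003  0.0003 -0.0015] turn [-0.04  0.14 -0.08] t 12.2 pos [449.3   4.2 133.5] F [-4.23 -0.44 10.32] n 0.0 grip 29.7
```

Emit:
jog_arm:
  increments:
    - [0.0002, 0.0001, 0.0011, 0, 0, 0, 0.025]
    - [0.0002, 0.0001, 0.0011, 0, 0, 0, 0.025]
    - [0.0002, 0.0001, 0.0011, 0, 0, 0, 0.025]
    - [0.0002, 0.0001, 0.0011, 0, 0, 0, 0.025]
    - [0.0002, 0.0001, 0.0011, 0, 0, 0, 0.025]
    - [0.0002, 0.0001, 0.0011, 0, 0, 0, 0.025]
    - [0.0002, 0.0001, 0.0011, 0, 0, 0, 0.025]
    - [0.0002, 0.0001, 0.0011, 0, 0, 0, 0.025]

```text
clock: 12.87
ee_pos: [449.3, 4.2, 133.5]
tool_rot: [0.001, 1.0, -0.001, 0.002]
wrist_force: [-4.4, 0.8, 11.7]
gripper_width: 29.9
```

Run:
```python
from h import *
go([449,4.5,135],180)
fs=[cams.read_camera("side") for _ in range(8)]
print(env.observe()["wrist_force"].round(2),env.observe()["clock"])
f=np.mean([r["frame"].astype(float) for r in fs],axis=0);fs[0]["frame"]=f
crop(fs[0],(237,212),40,40,14,"press")
```

```text
shift [ 0.0003  0.0002 -0.0015] turn [-0.06  0.19 -0.08] t 12.87 pos [449.3   4.2 133.5] F [-4.4   0.82 11.65] n 0.0 grip 29.9
[-3.79  0.9   9.67] 13.2667
```

View pics/press.png

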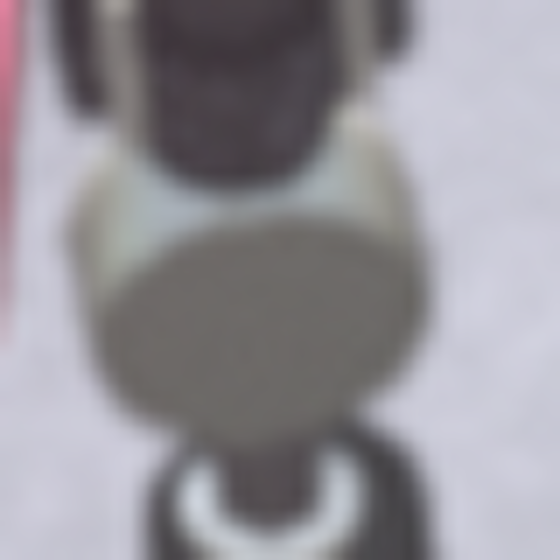

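The presser foot lay flat for about 2.4 s at 13–15 N. The face toward the camera is plain, so it must be the back, and the dial faces the other way. I'll lift off and read the drag hand up close.

Emit:
jog_arm:
  increments:
    - [0, 0, -0.003, 0, 0, 0, 0.025]
    - [0, 0, -0.01, 0, 0, 0, 0.025]
    - [0, 0, -0.025, 0, 0, 0, 0.025]
    - [0, 0, -0.05, 0, 0, 0, 0.025]
    - [0, 0, -0.085, 0, 0, 0, 0.025]
    - [0, 0, -0.12, 0, 0, 0, 0.025]
    - [0, 0, -0.15, 0, 0, 0, 0.025]
    - [0, 0, -0.15, 0, 0, 0, 0.025]

```text
clock: 13.93
ee_pos: [450.6, 3.9, 289.7]
tool_rot: [0.001, 1.0, -0.002, 0.005]
wrist_force: [0.7, -0.4, -3.5]
gripper_width: 29.5
```

```bash
python3 - <<'E'
from h import *
def ori(az,el):
    az,el=np.radians([az,el]);n=np.array([np.cos(az)*np.cos(el),np.sin(az)*np.cos(el),np.sin(el)])
    t=np.array([np.cos(az)*np.sin(el),np.sin(az)*np.sin(el),-np.cos(el)]);return R.from_matrix(np.column_stack([np.cross(n,t),n,t]))
Rt=ori(-75,40)
go([270,-520,480],Rt=Rt); print(yaw())
go([400,-250,380],yaw=75)
E
echo 'def ori(az,el):
    az,el=np.radians([az,el]);n=np.array([np.cos(az)*np.cos(el),np.sin(az)*np.cos(el),np.sin(el)])
    t=np.array([np.cos(az)*np.sin(el),np.sin(az)*np.sin(el),-np.cos(el)]);return R.from_matrix(np.column_stack([np.cross(n,t),n,t]))' >> h.py
```

```text
shift [ 0.1778 -0.5248 -0.1906] turn [ -6.67 -56.24 155.65] t 13.93 pos [450.6   3.9 289.7] F [ 0.73 -0.44 -3.5 ] n 14.1 grip 29.5
179.9235024933033
shift [ 0.0492 -0.2543 -0.09  ] turn [  0.45   0.61 104.92] t 13.93 pos [450.6   3.9 289.7] F [ 0.73 -0.44 -3.5 ] n 6.6 grip 29.5
```

Emit:
jog_arm:
  increments:
    - [0.05, -0.254, -0.09, 0, 0, 105, 0.025]
    - [0.05, -0.254, -0.09, 0, 0, 105, 0.025]
    - [0.05, -0.254, -0.09, 0, 0, 105, 0.025]
    - [0.05, -0.254, -0.09, 0, 0, 105, 0.025]
    - [0.05, -0.254, -0.09, 0, 0, 105, 0.025]
    - [0.05, -0.254, -0.09, 0, 0, 105, 0.025]
    - [0.05, -0.254, -0.09, 0, 0, 105, 0.025]
    - [0.05, -0.254, -0.09, 0, 0, 105, 0.025]

```text
clock: 14.6
ee_pos: [398.4, -254.4, 380.2]
tool_rot: [0.485, 0.875, 0.001, 0.004]
wrist_force: [0.9, 1.5, -4.1]
gripper_width: 29.9
```

Run:
```python
from h import *
go([270,-520,480],Rt=ori(-75,40)); print(yaw())
print(env.observe()["qpos"].round(2))
```

```text
shift [-0.1578 -0.2491 -0.1003] turn [-26.95 -37.19 101.99] t 14.6 pos [ 398.4 -254.4  380.2] F [ 0.92  1.55 -4.06] n 7.5 grip 29.9
122.01191216526846
[-0.85 -0.2   0.08  1.84  0.   -1.41]
```

Emit:
jog_arm:
  increments:
    - [-0.158, -0.249, -0.1, -27, -37.2, 102, 0.025]
    - [-0.158, -0.249, -0.1, -27, -37.2, 102, 0.025]
    - [-0.158, -0.249, -0.1, -27, -37.2, 102, 0.025]
    - [-0.158, -0.249, -0.1, -27, -37.2, 102, 0.025]
    - [-0.158, -0.249, -0.1, -27, -37.2, 102, 0.025]
    - [-0.158, -0.249, -0.1, -27, -37.2, 102, 0.025]
    - [-0.158, -0.249, -0.1, -27, -37.2, 102, 0.025]
    - [-0.158, -0.249, -0.1, -27, -37.2, 102, 0.025]

```text
clock: 15.27
ee_pos: [267.5, -523.7, 479.3]
tool_rot: [0.807, 0.556, 0.027, 0.198]
wrist_force: [0.9, -0.1, -3.9]
gripper_width: 29.6
```

Run:
```python
from h import *
go([270,-520,480],Rt=ori(-75,40)); print(yaw())
go([270,-560,530],Rt=ori(-75,45)); print(yaw())
print(env.observe()["qpos"].round(2))
```

```text
shift [ 0.0041  0.0013 -0.001 ] turn [-13.15 -18.21  49.84] t 15.27 pos [ 267.5 -523.7  479.3] F [ 0.92 -0.14 -3.93] n 0.1 grip 29.6
67.23419471324807
shift [-0.041   0.0309 -0.0354] turn [-17.79 -20.4   49.1 ] t 15.27 pos [ 267.5 -523.7  479.3] F [ 0.92 -0.14 -3.93] n 1.5 grip 29.6
67.23419471324807
[-1.44 -0.22  0.19  1.65  0.23 -1.04]
```

Emit:
jog_arm:
  increments:
    - [-0.041, 0.031, -0.035, -17.8, -20.4, 49.1, 0.025]
    - [-0.041, 0.031, -0.035, -17.8, -20.4, 49.1, 0.025]
    - [-0.041, 0.031, -0.035, -17.8, -20.4, 49.1, 0.025]
    - [-0.041, 0.031, -0.035, -17.8, -20.4, 49.1, 0.025]
    - [-0.041, 0.031, -0.035, -17.8, -20.4, 49.1, 0.025]
    - [-0.041, 0.031, -0.035, -17.8, -20.4, 49.1, 0.025]
    - [-0.041, 0.031, -0.035, -17.8, -20.4, 49.1, 0.025]
    - [-0.041, 0.031, -0.035, -17.8, -20.4, 49.1, 0.025]

```text
clock: 15.93
ee_pos: [269.9, -559.7, 528.3]
tool_rot: [0.916, 0.117, 0.05, 0.38]
wrist_force: [-0.3, 0.8, -3.4]
gripper_width: 29.4
```

Run:
```python
from h import *
go([270,-560,530],Rt=ori(-75,45)); print(yaw())
fs=[cams.read_camera("side") for _ in range(6)];r=fs[0]
r["frame"]=np.mean([f["frame"].astype(float) for f in fs],axis=0)
s=env.observe();q=R.from_quat(s["tool_rot"]);c=s["ee_pos"]+q.apply([0,14,44]);p=proj(r,c);print(p)
np.save("dial.npy",r["frame"])
crop(r,p,90,90,6,"dial");cv2.imwrite("pics/full_d.png",r["frame"][:,:,::-1])
```

```text
shift [ 0.0001  0.0014 -0.001 ] turn [ 0.04  0.1  -0.36] t 15.93 pos [ 269.9 -559.7  528.3] F [-0.3   0.79 -3.36] n 0.0 grip 29.4
14.671975983486247
[154.53169582 405.89623212][ WARN:0@5.113] global loadsave.cpp:1063 imwrite_ Unsupported depth image for selected encoder is fallbacked to CV_8U.
```

View pics/dial.png

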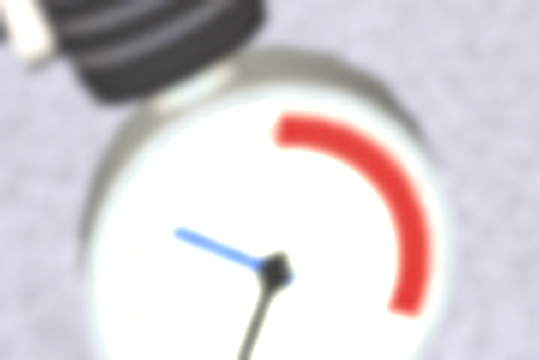

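The close crop shows the dial clearly. The red band starts at about (280,130), the black needle is back at its stop, and the blue drag hand is at (178,232), well before the band. I'll measure it exactly in the dial plane.

Run:
```python
from h import *
r=cams.read_camera("side");f=np.load("dial.npy")
s=env.observe();q=R.from_quat(s["tool_rot"]);n=q.apply([0,1,0])
f=np.clip(f*1.0,0,255).astype(np.float32)
def unp(uv):
    d=ray(r,uv);c=s["ee_pos"]+q.apply([0,14,44]);t=((c-r["eye"])@n)/(d@n);P=r["eye"]+d*t-c
    l=q.inv().apply(P);return np.array([-l[0],-l[2]]) # facing: gauge y , up
def ang(a,b): return a
u0,v0=109,360
px=lambda x,y:((x+.5)/6-.5+u0,(y+.5)/6-.5+v0)
piv=unp(px(275,269))
print("pivot",piv)
for nm,p in dict(zero=(247,352),blue=(178,232),r60=(279,130),r60b=(278,115),r60c=(280,147),r100=(405,312),r100b=(420,318),r100c=(390,308)).items():
    w=unp(px(*p))-piv; print(nm,w.round(1),np.degrees(np.arctan2(w[0],w[1])).round(1))
H,V=f[...,0],f[...,1]
g=f[v0:420,u0:u0+90]
# precise blue / black pixel masks
b=(g[...,2]-g[...,0]>40);ys,xs=np.nonzero(b);P=np.array([unp((x+u0,y+v0)) for x,y in zip(xs,ys)]);print(len(P));vx=cv2.fitLine(P.astype(np.float32),cv2.DIST_HUBER,0,.01,.01).ravel();print("blue line",vx)
rd=(g[...,0]-g[...,1]>80);ys,xs=np.nonzero(rd);P=np.array([unp((x+u0,y+v0)) for x,y in zip(xs,ys)])
A=np.c_[2*P,np.ones(len(P))];sol=np.linalg.lstsq(A,(P**2).sum(1),rcond=None)[0];c=sol[:2];print("band ctr",c)
w=P-c;a=np.degrees(np.arctan2(w[:,0],w[:,1]));print("band ang",np.percentile(a,[0.5,2,98,99.5]),np.linalg.norm(w,axis=1).min(),np.linalg.norm(w,axis=1).max())
```

```text
pivot [-0.6240551   1.40717435]
zero [  8.8 -10. ] 138.7
blue [11.1 12.7] 41.1
r60 [-8.8 20.1] -23.7
r60b [-9.6 22.4] -23.2
r60c [-8.  17.5] -24.4
r100 [-15.6 -16.4] -136.5
r100b [-17.3 -18.5] -136.9
r100c [-13.7 -14.6] -136.9
40
blue line [0.6308931 0.7758697 6.301041  8.966944 ]
band ctr [-2.51670739  1.443971  ]
band ang [-138.30682249 -136.42549936  -22.08903058  -21.39046419] 18.29925541242962 22.486826098586064
```

The drag hand reads about 36–37, so the needle reached about 37–38. That is clearly below 60, so the foot goes in the blue reuse bin. Now the gauge goes back to its stand, at the same TCP pose it was gripped from (663.9, 30.8, yaw 108).

Run:
```python
from h import *
go([663.9,30.8,200],108)
```

```text
shift [ 0.5346 -0.564  -0.0979] turn [ 34.4   36.28 -87.64] t 16.28 pos [ 269.9 -560.6  529.4] F [-0.57  0.54 -3.62] n 18.8 grip 29.5
```

Emit:
jog_arm:
  increments:
    - [0.535, -0.564, -0.098, 34.4, 36.3, -87.6, 0.025]
    - [0.535, -0.564, -0.098, 34.4, 36.3, -87.6, 0.025]
    - [0.535, -0.564, -0.098, 34.4, 36.3, -87.6, 0.025]
    - [0.535, -0.564, -0.098, 34.4, 36.3, -87.6, 0.025]
    - [0.535, -0.564, -0.098, 34.4, 36.3, -87.6, 0.025]
    - [0.535, -0.564, -0.098, 34.4, 36.3, -87.6, 0.025]
    - [0.535, -0.564, -0.098, 34.4, 36.3, -87.6, 0.025]
    - [0.535, -0.564, -0.098, 34.4, 36.3, -87.6, 0.025]

```text
clock: 16.95
ee_pos: [438.6, -307.7, 389.4]
tool_rot: [0.806, 0.563, 0.024, 0.182]
wrist_force: [0.9, -0.6, -3.8]
gripper_width: 30.1
```

Run:
```python
from h import *
go([663.9,30.8,200],108);print(env.observe()["qpos"].round(2))
```

```text
shift [0.4237 0.0406 0.1415] turn [ 14.86  15.63 -37.63] t 16.95 pos [ 438.6 -307.7  389.4] F [ 0.87 -0.56 -3.83] n 10.8 grip 30.1
[-0.86 -0.47 -0.17  1.5   0.01 -0.51]
```

Emit:
jog_arm:
  increments:
    - [0.424, 0.041, 0.141, 14.9, 15.6, -37.6, 0.025]
    - [0.424, 0.041, 0.141, 14.9, 15.6, -37.6, 0.025]
    - [0.424, 0.041, 0.141, 14.9, 15.6, -37.6, 0.025]
    - [0.424, 0.041, 0.141, 14.9, 15.6, -37.6, 0.025]
    - [0.424, 0.041, 0.141, 14.9, 15.6, -37.6, 0.025]
    - [0.424, 0.041, 0.141, 14.9, 15.6, -37.6, 0.025]
    - [0.424, 0.041, 0.141, 14.9, 15.6, -37.6, 0.025]
    - [0.424, 0.041, 0.141, 14.9, 15.6, -37.6, 0.025]

```text
clock: 17.62
ee_pos: [607.6, -56.2, 247.1]
tool_rot: [0.587, 0.809, -0.0, -0.001]
wrist_force: [0.3, -1.8, -2.5]
gripper_width: 29.9
```

Run:
```python
from h import *
go([663.9,30.8,180],108);print(env.observe()["qpos"].round(2))
```

```text
shift [0.0651 0.0806 0.0671] turn [-0.12 -0.11  0.06] t 17.62 pos [607.6 -56.2 247.1] F [ 0.28 -1.81 -2.5 ] n 3.0 grip 29.9
[-0.31  0.14  0.17  1.6   0.   -0.62]
```

Emit:
jog_arm:
  increments:
    - [0.065, 0.081, 0.06, 0, 0, 0, 0.025]
    - [0.065, 0.081, 0.067, 0, 0, 0, 0.025]
    - [0.065, 0.081, 0.067, 0, 0, 0, 0.025]
    - [0.065, 0.081, 0.067, 0, 0, 0, 0.025]
    - [0.065, 0.081, 0.067, 0, 0, 0, 0.025]
    - [0.065, 0.081, 0.067, 0, 0, 0, 0.025]
    - [0.065, 0.081, 0.067, 0, 0, 0, 0.025]
    - [0.065, 0.081, 0.067, 0, 0, 0, 0.025]

```text
clock: 18.28
ee_pos: [665.0, 29.4, 181.6]
tool_rot: [0.588, 0.809, 0.0, -0.0]
wrist_force: [0.6, 1.2, -2.8]
gripper_width: 29.3
```

Run:
```python
from h import *
go([663.9,30.8,145],108)
```

```text
shift [ 0.0016 -0.0006  0.0366] turn [ 0.   -0.05 -0.02] t 18.28 pos [665.   29.4 181.6] F [ 0.63  1.16 -2.78] n 0.9 grip 29.3
```

Emit:
jog_arm:
  increments:
    - [0.0016, -0.0006, 0.012, 0, 0, 0, 0.025]
    - [0.0016, -0.0006, 0.024, 0, 0, 0, 0.025]
    - [0.0016, -0.0006, 0.034, 0, 0, 0, 0.025]
    - [0.0016, -0.0006, 0.034, 0, 0, 0, 0.025]
    - [0.0016, -0.0006, 0.034, 0, 0, 0, 0.025]
    - [0.0016, -0.0006, 0.034, 0, 0, 0, 0.025]
    - [0.0016, -0.0006, 0.034, 0, 0, 0, 0.025]
    - [0.0016, -0.0006, 0.034, 0, 0, 0, 0.025]

```text
clock: 18.95
ee_pos: [664.3, 30.8, 148.3]
tool_rot: [0.588, 0.809, 0.001, 0.0]
wrist_force: [-0.6, -0.0, -3.8]
gripper_width: 29.9
```

Run:
```python
from h import *
go([663.9,30.8,119.5],108)
S=cams.read_camera("side");crop(S,(320,180),80,80,7,"ret")
```

```text
shift [ 0.0001 -0.0004  0.0288] turn [ 0.06 -0.03 -0.01] t 18.95 pos [664.3  30.8 148.3] F [-0.58 -0.04 -3.78] n 0.7 grip 29.9
```

View pics/ret.png

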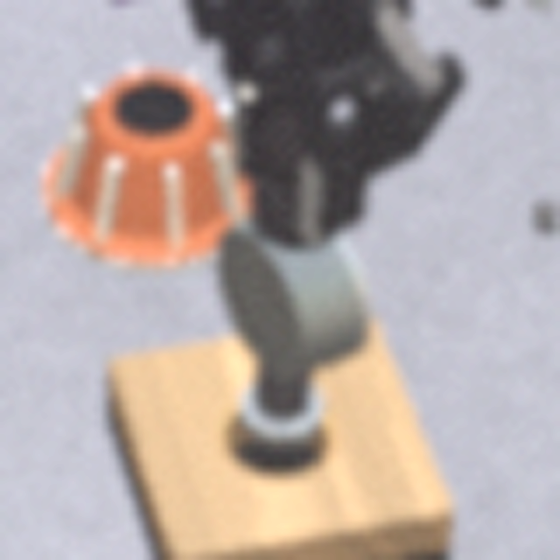

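Emit:
jog_arm:
  increments:
    - [0, -0.0004, 0.004, 0, 0, 0, 0.025]
    - [0, -0.0004, 0.009, 0, 0, 0, 0.025]
    - [0, -0.0004, 0.014, 0, 0, 0, 0.025]
    - [0, -0.0004, 0.019, 0, 0, 0, 0.025]
    - [0, -0.0004, 0.023, 0, 0, 0, 0.025]
    - [0, -0.0004, 0.027, 0, 0, 0, 0.025]
    - [0, -0.0004, 0.027, 0, 0, 0, 0.025]
    - [0, -0.0004, 0.027, 0, 0, 0, 0.025]

```text
clock: 19.67
ee_pos: [663.7, 30.7, 120.9]
tool_rot: [0.588, 0.809, 0.0, -0.0]
wrist_force: [-0.1, -0.6, -3.4]
gripper_width: 29.7
```

Run:
```python
from h import *
go([663.9,30.8,118],108)
```

```text
shift [-0.      0.0002  0.0029] turn [ 0.02 -0.04 -0.01] t 19.67 pos [663.7  30.7 120.9] F [-0.08 -0.58 -3.41] n 0.1 grip 29.7
```

Emit:
jog_arm:
  increments:
    - [0, 0, 0.001, 0, 0, 0, 0.025]
    - [0, 0, 0.002, 0, 0, 0, 0.025]
    - [0, 0, 0.003, 0, 0, 0, 0.025]
    - [0, 0, 0.0032, 0, 0, 0, 0.025]
    - [0, 0, 0.0032, 0, 0, 0, 0.025]
    - [0, 0, 0.0032, 0, 0, 0, 0.025]
    - [0, 0, 0.0032, 0, 0, 0, 0.025]
    - [0, 0, 0.0032, 0, 0, 0, 0.025]

```text
clock: 20.33
ee_pos: [663.8, 30.7, 117.9]
tool_rot: [0.588, 0.809, 0.0, -0.0]
wrist_force: [-0.2, 0.4, -0.4]
gripper_width: 29.6
```

Run:
```python
from h import *
go([663.9,30.8,118],108)
```

```text
shift [ 0.      0.0001 -0.0001] turn [ 0.04 -0.03 -0.01] t 20.33 pos [663.8  30.7 117.9] F [-0.22  0.41 -0.43] n 0.0 grip 29.6
```

Seated: the stand has taken the weight. I'll release.

Emit:
jog_arm:
  increments:
    - [0, 0, 0, 0, 0, 0, 0.036]
    - [0, 0, 0, 0, 0, 0, 0.05]
    - [0, 0, 0, 0, 0, 0, 0.07]
    - [0, 0, 0, 0, 0, 0, 0.085]
    - [0, 0, 0, 0, 0, 0, 0.085]
    - [0, 0, 0, 0, 0, 0, 0.085]
    - [0, 0, -0.02, 0, 0, 0, 0.085]
    - [0, 0, -0.05, 0, 0, 0, 0.085]

```text
clock: 21.0
ee_pos: [661.7, 30.9, 164.8]
tool_rot: [0.588, 0.809, -0.001, -0.003]
wrist_force: [1.0, -0.9, -0.4]
gripper_width: 85.3
```

Run:
```python
from h import *
go([448.5,4,90],90)
go([448.5,4,200],90)
```

```text
shift [ 0.0399 -0.2108  0.076 ] turn [-0.3  -0.15 17.98] t 21.0 pos [661.7  30.9 164.8] F [ 0.96 -0.92 -0.42] n 5.5 grip 85.3
shift [ 0.0403 -0.2113 -0.034 ] turn [-0.3  -0.15 17.98] t 21.0 pos [661.7  30.9 164.8] F [ 0.96 -0.92 -0.42] n 5.2 grip 85.3
```

Emit:
jog_arm:
  increments:
    - [0, 0, -0.034, 0, 0, 0, 0.085]
    - [0.04, -0.211, -0.034, 0, 0, 18, 0.085]
    - [0.04, -0.211, -0.034, 0, 0, 18, 0.085]
    - [0.04, -0.211, -0.034, 0, 0, 18, 0.085]
    - [0.04, -0.211, -0.034, 0, 0, 18, 0.085]
    - [0.04, -0.211, 0, 0, 0, 18, 0.085]
    - [0.04, -0.211, 0.05, 0, 0, 18, 0.085]
    - [0.04, -0.211, 0.076, 0, 0, 18, 0.085]

```text
clock: 21.67
ee_pos: [448.6, 3.5, 94.7]
tool_rot: [0.707, 0.707, -0.0, -0.0]
wrist_force: [1.5, -1.0, -1.1]
gripper_width: 85.2
```

Run:
```python
from h import *
go([448.5,4,60],90)
S=cams.read_camera("side");im=S["frame"][110:300,150:400];cv2.imwrite("pics/aft.png",cv2.resize(im,None,fx=3,fy=3)[:,:,::-1])
```

```text
shift [ 0.0005 -0.0001  0.0347] turn [-0.04 -0.01 -0.05] t 21.67 pos [448.6   3.5  94.7] F [ 1.47 -0.96 -1.06] n 0.8 grip 85.2
```

View pics/aft.png

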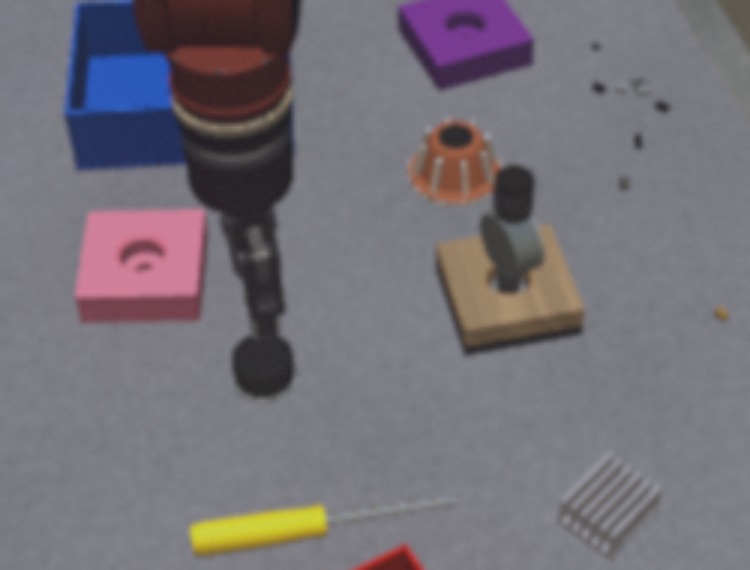

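The gauge stands upright in the wooden stand and the foot hasn't moved. I'll descend around the foot.

Emit:
jog_arm:
  increments:
    - [0.0005, 0, 0.015, 0, 0, 0, 0.085]
    - [0.0005, 0, 0.035, 0, 0, 0, 0.085]
    - [0.0005, 0, 0.055, 0, 0, 0, 0.085]
    - [0.0005, 0, 0.068, 0, 0, 0, 0.085]
    - [0.0005, 0, 0.075, 0, 0, 0, 0.085]
    - [0.0005, 0, 0.075, 0, 0, 0, 0.085]
    - [0.0005, 0, 0.075, 0, 0, 0, 0.085]
    - [0.0005, 0, 0.075, 0, 0, 0, 0.085]

```text
clock: 22.38
ee_pos: [442.5, 5.9, 10.5]
tool_rot: [0.707, 0.707, -0.003, -0.006]
wrist_force: [0.1, -0.1, 0.3]
gripper_width: 84.9
```

Run:
```python
from h import *
go([448.5,4,12],90)
```

```text
shift [-0.0019  0.006  -0.0016] turn [-0.78 -0.22 -0.04] t 22.38 pos [442.5   5.9  10.5] F [ 0.12 -0.11  0.32] n 0.2 grip 84.9
```

Emit:
jog_arm:
  increments:
    - [-0.0019, 0.006, -0.002, -0.8, -0.2, 0, 0.085]
    - [-0.0019, 0.006, -0.002, -0.8, -0.2, 0, 0.085]
    - [-0.0019, 0.006, -0.002, -0.8, -0.2, 0, 0.085]
    - [-0.0019, 0.006, -0.002, -0.8, -0.2, 0, 0.085]
    - [-0.0019, 0.006, -0.002, -0.8, -0.2, 0, 0.085]
    - [-0.0019, 0.006, -0.002, -0.8, -0.2, 0, 0.085]
    - [-0.0019, 0.006, -0.002, -0.8, -0.2, 0, 0.085]
    - [-0.0019, 0.006, -0.002, -0.8, -0.2, 0, 0.085]

```text
clock: 23.05
ee_pos: [448.4, 4.0, 12.3]
tool_rot: [0.707, 0.707, 0.0, -0.0]
wrist_force: [0.9, -1.1, -0.8]
gripper_width: 85.0
```

Run:
```python
from h import *
go([448.5,4,12],90)
```

```text
shift [0.     0.0001 0.0003] turn [ 0.01 -0.03 -0.04] t 23.05 pos [448.4   4.   12.3] F [ 0.91 -1.07 -0.79] n 0.0 grip 85.0
```

Emit:
jog_arm:
  increments:
    - [0, 0, 0, 0, 0, 0, 0.07]
    - [0, 0, 0, 0, 0, 0, 0.055]
    - [0, 0, 0, 0, 0, 0, 0.045]
    - [0, 0, 0, 0, 0, 0, 0.04]
    - [0, 0, 0, 0, 0, 0, 0.04]
    - [0, 0, 0, 0, 0, 0, 0.04]
    - [0, 0, 0, 0, 0, 0, 0.04]
    - [0, 0, 0, 0, 0, 0, 0.04]
  squeeze: 50

```text
clock: 23.72
ee_pos: [448.8, 3.9, 12.8]
tool_rot: [0.707, 0.707, 0.0, 0.0]
wrist_force: [-1.9, -0.3, 6.5]
gripper_width: 47.9
```

Run:
```python
from h import *
go([448.5,4,150],90)
# blue bin center
r=cams.read_camera("top")
print([np.round(onz(r,d["position"],0),1) for d in finder.pinpoint("reuse_bin","top")[:2]])
```

```text
shift [ 1.000e-04 -1.000e-04 -1.372e-01] turn [ 0.06 -0.02 -0.04] t 23.72 pos [448.8   3.9  12.8] F [-1.87 -0.29  6.55] n 3.3 grip 47.9
[array([442.5, 350.6,   0. ])]
```

Emit:
jog_arm:
  increments:
    - [0, 0, -0.01, 0, 0, 0, 0.04]
    - [0, 0, -0.03, 0, 0, 0, 0.04]
    - [0, 0, -0.06, 0, 0, 0, 0.04]
    - [0, 0, -0.09, 0, 0, 0, 0.04]
    - [0, 0, -0.12, 0, 0, 0, 0.04]
    - [0, 0, -0.14, 0, 0, 0, 0.04]
    - [0, 0, -0.14, 0, 0, 0, 0.04]
    - [0, 0, -0.14, 0, 0, 0, 0.04]

```text
clock: 24.48
ee_pos: [449.2, 3.7, 153.9]
tool_rot: [0.707, 0.707, 0.001, 0.001]
wrist_force: [0.0, 0.4, -1.5]
gripper_width: 47.7
```

Run:
```python
from h import *
go([442,346,150],170)
S=cams.read_camera("side");crop(S,(240,200),80,80,7,"lift")
```

```text
shift [ 0.3423 -0.0075  0.0037] turn [  0.13   0.13 -80.04] t 24.48 pos [449.2   3.7 153.9] F [ 0.02  0.37 -1.54] n 8.2 grip 47.7
```

View pics/lift.png

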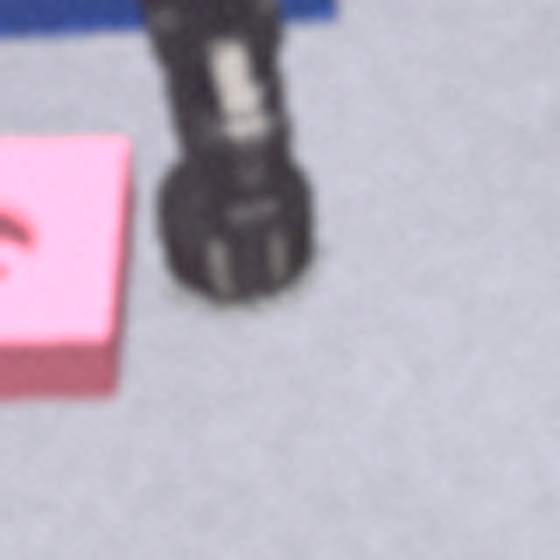

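The foot is in the gripper. I'll carry it to the blue bin.

Emit:
jog_arm:
  increments:
    - [0.342, -0.0075, 0, 0, 0, -80, 0.04]
    - [0.342, -0.0075, 0, 0, 0, -80, 0.04]
    - [0.342, -0.0075, 0, 0, 0, -80, 0.04]
    - [0.342, -0.0075, 0, 0, 0, -80, 0.04]
    - [0.342, -0.0075, 0, 0, 0, -80, 0.04]
    - [0.342, -0.0075, 0, 0, 0, -80, 0.04]
    - [0.342, -0.0075, 0, 0, 0, -80, 0.04]
    - [0.342, -0.0075, 0, 0, 0, -80, 0.04]

```text
clock: 25.2
ee_pos: [439.7, 338.9, 150.5]
tool_rot: [0.279, 0.96, -0.001, -0.001]
wrist_force: [1.3, -0.8, -1.4]
gripper_width: 48.1
```

Run:
```python
from h import *
go([442,346,100],170)
```

```text
shift [0.0018 0.0073 0.0505] turn [ -0.08  -0.08 -22.38] t 25.2 pos [439.7 338.9 150.5] F [ 1.27 -0.8  -1.44] n 1.2 grip 48.1
```

Emit:
jog_arm:
  increments:
    - [0.0018, 0.0073, 0, 0, 0, -22.4, 0.04]
    - [0.0018, 0.0073, 0.01, 0, 0, -22.4, 0.04]
    - [0.0018, 0.0073, 0.02, 0, 0, -22.4, 0.04]
    - [0.0018, 0.0073, 0.035, 0, 0, -22.4, 0.04]
    - [0.0018, 0.0073, 0.05, 0, 0, -22.4, 0.04]
    - [0.0018, 0.0073, 0.05, 0, 0, -22.4, 0.04]
    - [0.0018, 0.0073, 0.05, 0, 0, -22.4, 0.04]
    - [0.0018, 0.0073, 0.05, 0, 0, -22.4, 0.04]

```text
clock: 25.87
ee_pos: [441.8, 345.8, 100.4]
tool_rot: [0.087, 0.996, -0.001, -0.001]
wrist_force: [-0.2, -0.8, -0.7]
gripper_width: 47.7
```

Run:
```python
from h import *
go([442,346,26],170)
T=cams.read_camera("top");S=cams.read_camera("side")
crop(T,(150,235),130,110,5,"binT");crop(S,(215,130),110,90,6,"binS")
```

```text
shift [-0.0004  0.0003  0.0744] turn [-0.09 -0.13  0.01] t 25.87 pos [441.8 345.8 100.4] F [-0.17 -0.75 -0.72] n 1.8 grip 47.7
```

View pics/binT.png

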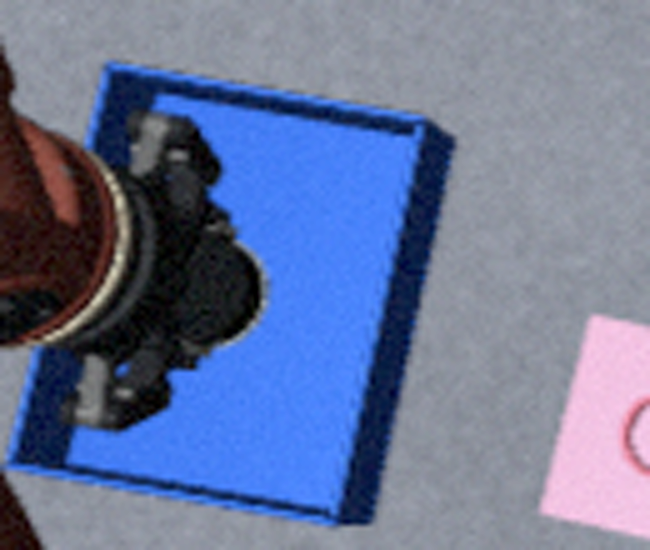

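View pics/binS.png

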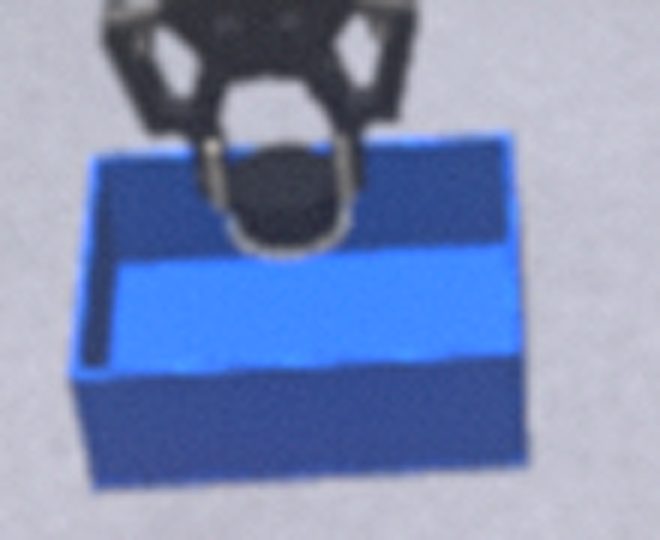

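The foot is over the middle of the bin in both views. I'll lower it gently.

Emit:
jog_arm:
  increments:
    - [0, 0, 0.005, 0, 0, 0, 0.04]
    - [0, 0, 0.015, 0, 0, 0, 0.04]
    - [0, 0, 0.026, 0, 0, 0, 0.04]
    - [0, 0, 0.037, 0, 0, 0, 0.04]
    - [0, 0, 0.048, 0, 0, 0, 0.04]
    - [0, 0, 0.055, 0, 0, 0, 0.04]
    - [0, 0, 0.06, 0, 0, 0, 0.04]
    - [0, 0, 0.06, 0, 0, 0, 0.04]

```text
clock: 26.63
ee_pos: [441.5, 345.7, 39.6]
tool_rot: [0.087, 0.996, -0.001, -0.001]
wrist_force: [0.5, 0.4, -1.0]
gripper_width: 47.5
```

Run:
```python
from h import *
go([442,346,24],170)
```

```text
shift [-0.0005  0.0004  0.0156] turn [-0.11 -0.15  0.01] t 26.63 pos [441.5 345.7  39.6] F [ 0.46  0.41 -1.  ] n 0.4 grip 47.5
```

Emit:
jog_arm:
  increments:
    - [0, 0, 0.004, 0, 0, 0, 0.04]
    - [0, 0, 0.008, 0, 0, 0, 0.04]
    - [0, 0, 0.012, 0, 0, 0, 0.04]
    - [0, 0, 0.016, 0, 0, 0, 0.04]
    - [0, 0, 0.018, 0, 0, 0, 0.04]
    - [0, 0, 0.018, 0, 0, 0, 0.04]
    - [0, 0, 0.018, 0, 0, 0, 0.04]
    - [0, 0, 0.018, 0, 0, 0, 0.04]

```text
clock: 27.3
ee_pos: [441.6, 345.7, 21.9]
tool_rot: [0.087, 0.996, -0.001, -0.001]
wrist_force: [0.6, 0.4, -1.4]
gripper_width: 48.1
```

Emit:
jog_arm:
  increments:
    - [0, 0, 0, 0, 0, 0, 0.052]
    - [0, 0, 0, 0, 0, 0, 0.06]
    - [0, 0, 0, 0, 0, 0, 0.07]
    - [0, 0, 0, 0, 0, 0, 0.075]
    - [0, 0, 0, 0, 0, 0, 0.075]
    - [0, 0, -0.02, 0, 0, 0, 0.075]
    - [0, 0, -0.05, 0, 0, 0, 0.075]
    - [0, 0, -0.09, 0, 0, 0, 0.075]

```text
clock: 27.97
ee_pos: [439.9, 344.9, 110.2]
tool_rot: [0.087, 0.996, -0.002, -0.003]
wrist_force: [0.9, 1.1, 0.9]
gripper_width: 75.1
```

Emit:
jog_arm:
  increments:
    - [0, 0, -0.04, 0, 0, 0, 0.075]
    - [0, 0, -0.08, 0, 0, 0, 0.075]
    - [0, 0, -0.12, 0, 0, 0, 0.075]
    - [0.08, 0.0, -0.15, 0, 0, 0, 0.075]
    - [0.12, 0, -0.15, 0, 0, 0, 0.075]
    - [0.16, 0, -0.15, 0, 0, 0, 0.075]
    - [0.16, 0, -0.15, 0, 0, 0, 0.075]
    - [0.16, 0, -0.15, 0, 0, 0, 0.075]

```text
clock: 28.63
ee_pos: [278.6, 374.3, 263.3]
tool_rot: [0.085, 0.996, -0.001, -0.003]
wrist_force: [0.1, 0.7, 0.8]
gripper_width: 75.3
```

Run:
```python
from h import *
go([442,346,24],170)
T=cams.read_camera("top");S=cams.read_camera("side")
cv2.imwrite("pics/endT.png",T["frame"][:,:,::-1]);cv2.imwrite("pics/endS.png",S["frame"][:,:,::-1])
```

```text
shift [-0.1673  0.0005  0.2382] turn [-0.15 -0.37  0.23] t 28.63 pos [278.6 374.3 263.3] F [0.14 0.67 0.84] n 7.0 grip 75.3
```

View pics/endT.png

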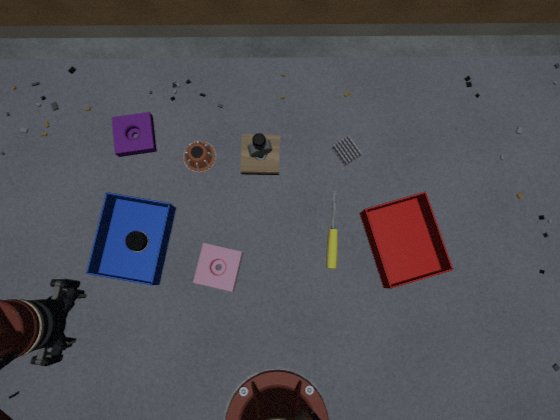

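View pics/endS.png

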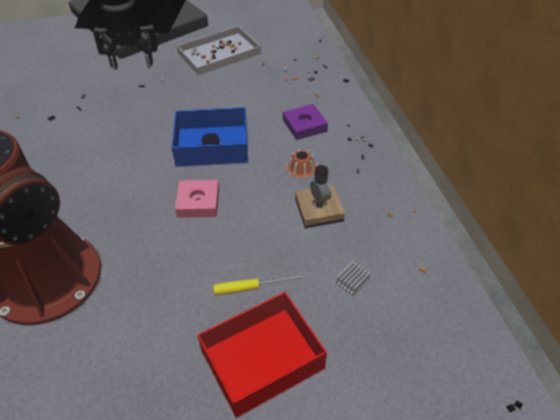

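The foot lies in the blue bin at (136,240) in the top view. The gauge is upright in the wooden stand at (259,145), nothing else has moved, and the arm is clear.

```bash
python3 -c "
from h import *
print(env.job_done(), env.observe()['clock'])"
```

```text
the job is handed in; nothing more can be done
the job is handed in; nothing more can be done
```

The foot reads soft, well below 60, so I put it in the blue reuse bin. The job was handed in after about 29 s.

- **Pressing:** I pressed the gauge on the middle of the rubber at about 13–15 N and held it flat for about 2.4 s.
- **Reading:** The blue drag hand stood at about 36–37, which makes the peak needle reading about 37–38. I read it after lifting off, holding the dial up to the side camera, because the dial faced away from that camera during the press. That is slightly under the stated 40–90 range. It could be reading error of a couple of points or a slight under-press, and I did not press again to check. Either way it is far from 60.
- **Gauge:** It is back upright in the wooden stand, where the force reading showed its weight taken before I let go.
- **Last checks:** In both final pictures the foot lies in the blue bin. The screwdriver, heat sink, yoke and look-alike stands look unmoved, and the arm is clear of everything.

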